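# Load a milk sample bottle on the shaker and clamp it with the swing bar

### The job

Stand the loose milk sample bottle (the twin of the one already on the shaker) upright in the shaker's lane in front of that one, setting it down rather than dropping it. Then swing the clamp bar shut (it turns easiest from its free end) until both bottles are held firmly between the bar and the back stop, and leave it like that. The bottles are thin-walled: clamp them firm but do not dent or tip them, and leave the other things on the bench where they are.

Things in the scene. Friction and masses are not known exactly. Their poses are not given: they have to be found in the camera images.
- shaker: Fixed bench shaker: white housing, platform 310 x 300 mm with a black rubber mat, the mat's top 100 mm above the bench. Origin: centre of its underside; x points from its control panel (robot side) to the back stop, y left, z up. The bar's upright hinge axis is at x -36, y +125 mm; the hinge post is 162 mm high.
- lane (a point): Point on the mat, middle of the platform, axes as the shaker's. The bottle lane is the line y = 0 from x -65 mm, between ribs 7 mm high with inner faces at y -36 and +36. It ends at the back stop, an upright plate 60 mm high square across it, bolted in slots: its face is anywhere from x 92 to 132 mm, differs each time, not reported.
- bar: Clamp bar: flat aluminium bar with a smooth sleeve, 12 mm thick, 270 mm long, edges 114 and 150 mm above the bench. Origin on the hinge axis at mat height; the bar runs along its own -y, its +x face meets the bottle. Starts open, free end towards the robot, 0.45 to 0.65 rad clockwise (from above) of square across the lane; closes anticlockwise, at most 0.5 rad past square.
- bar_end (a point): Point on the bar's centre line at mid-height, 225 mm from the hinge, axes as the bar's. Friction hinge (1.5 N m): the bar stays where left; swings at some 6.5 N pushed here, some 2 N more while the bottles slide. At the back stop 12 to 16 N here clamps firmly and stays; 20 N dents. A black grip, 16 mm thick, stands 31 mm further out, 188 mm above the bench.
- bottle: Sample bottle to load: white plastic, paper label, 64 mm in diameter (straight side to 88 mm), 140 mm high, 0.28 kg; screw cap 40 mm in diameter from 118 to 140 mm above its underside, neck 34 mm. Origin: centre of its underside. Starts standing on the bench to the robot's right among other containers.
- back_bottle: Twin of the bottle, standing loose on the mat in the lane, a little short of the back stop. Origin: centre of its underside.
- jar: Bystander: amber glass jar with a black lid, 62 mm in diameter, 85 mm high. Origin: centre of its underside. Leave it.
- beaker: Bystander: empty glass beaker, 80 mm in diameter, 95 mm high. Origin: centre of its underside. Leave it.
- tub: Bystander: low lidded tub, 78 mm in diameter, 54 mm high. Origin: centre of its underside. Leave it.
- timer: Bystander: flat bench timer, 60 x 70 x 18 mm. Origin: centre of its underside. Leave it.
- dishes: Bystander: stack of petri dishes, 90 mm in diameter, 42 mm high. Origin: centre of its underside. Leave it.

How it is judged:
By the outcome, as a careful person would: the job done as asked, in the order asked, and still so for the second after the job is handed in, with the robot touching nothing.
It also fails if it takes over 72 s, if anything falls off the work surface, if the arm or the gripper's body presses on something with over 40 N, if the wrist force passes 120 N, or if a joint passes its speed limit or range.

### The arm

A 6-joint arm with a two-finger parallel gripper is mounted at the origin on the work surface. World frame = base frame: x ahead of the robot, y to its left, z up, the work surface at z = 0. Lengths are in mm, angles in rad, forces in N, time in s.
With the tool pointing down it reaches from about 400 to 925 mm from the base axis. Payload 12.5 kg.
Tool frame: the origin (TCP) lies at the very end of the fingers, on their centre line; the grasp point (between the pads) lies 19 mm behind it; z points along the fingers, y is the line along which they close (so a half turn about z gives the same grasp; the last joint's range is limited). The gripper opens to 95 mm and grips with 3 to 60 N. Pads are 20 mm wide; open, the fingers measure 119 mm over their backs; the gripper's body (75 mm by 180 mm) begins 59 mm behind the grasp point.
Start: joints at [-0.106, 0.491, 1.559, -0, 1.092, -0.106], TCP at [625.02, 0.021, 187.861] pointing down, gripper open.
Joint ranges: [-3.1, 3.1], [-0.84, 2.19], [0.05, 2.79], [-1.13, 4.28], [0.06, 2.93], [-2.69, 2.69]. Speed limits (rad/s): [2.22, 2.22, 2.79, 3.14, 3.14, 3.14].

### API

Orientations are given as [roll, pitch, yaw] about the fixed x, y, z axes, in that order (R = Rz(yaw) Ry(pitch) Rx(roll)).
In Python, from cell import state, read_camera, camera_info, job_done gives the robot as it stands.
- The arm moves only by the shell command python3 -m handwheel 'ROWS'. ROWS is a JSON list of rows, 1 to 5 of them, each of 5 numbers: dx, dy, dz in mm, then a turn about the tool's z in rad, then the opening from 0.0 (shut) to 1.0 (fully open); each row is the pose to reach, as a shift and turn from the pose commanded when the command began, along the tool's axes at that moment; what a row does not reach only later rows make up. A row lasts 1/12 s, in which the tool goes at most 41.7 mm and 0.125 rad, less where a joint would pass 70% of its speed; a pose out of reach is approached as far as the arm can. The fingers move at their own pace and stop on an object; the grip force is fixed at half the most. Time passes only in rows, so rows that do not move let the fingers close. It prints the time, the measured TCP pose, the force, the opening and the grip force at its end. Input that does not fit is refused with a message, and nothing moves.
- state(): the state, without advancing time (a new reading comes with each control period).
- read_camera(name): name is "scene" or "side" or "wrist"; returns (picture, depth): 400x640x3 uint8, red, green, blue; 400x640 float32, mm along the optical axis (not along the pixel's ray), 0 where there is no reading.
- camera_info(name): a dict with "vertical_fov" (degrees; the focal length in pixels is half the picture's height over the tangent of half this angle, whatever the lens; pixels are square), "cx", "cy" (the principal point, pixels), "dist_coeffs" ([k1, k2, p1, p2, k3] as OpenCV has them; the pictures are not rectified), "origin" and "attitude" of the camera in the world. Camera axes: x right, y down, z forward; pixel columns grow to the right and rows downward; lengths in mm; the calibration is good to about 2 mm. A picture is of the moment at which its call begins: read the wrist's pose just before it. camera_info takes no time and is no camera call; for the wrist camera it gives the pose at the moment of the call.
- job_done(): hands the job in; it is judged then, once.
The state is a dict: "t": time; "joints": joint angles; "qvel": joint speeds; "tau": joint torques, N m; "eef_pos": TCP position; "tcp_rot": TCP orientation; "ft_force": force on the tool from outside, world axes, zero at the start; "moment": the same for the moment, N m; "opening": opening from 0.0 (shut) to 1.0 (fully open); "grip_force": force on a finger pad.
Only numpy, scipy, OpenCV 4.12 (cv2) and the standard library are available. Lean on these libraries where they do the work, as an engineer would, in place of code of your own. Each camera call takes 0.05 s, during which the arm holds its last target. There are 200 camera calls.

## Working session

There is one attempt and no reset: what is moved stays moved. The work goes in short steps, Python scripts to look and compute and a shell command to move; the robot and the scene stay as the last step left them, time stands still between calls to the robot, and variables do not carry over. Pictures are saved under pics/ and viewed, at most 10 in all, crops included, and the job is handed in when it is done.

```bash
mkdir -p pics; ls
cat > h.py <<'E'
import numpy as np, cv2
from scipy.spatial.transform import Rotation as R
from cell import state, read_camera, camera_info, job_done
def cloud(name):
    ci=camera_info(name); im,d=read_camera(name)
    f=200/np.tan(np.radians(ci["vertical_fov"])/2)
    K=np.array([[f,0,ci["cx"]],[0,f,ci["cy"]],[0,0,1.]])
    v,u=np.mgrid[0:400,0:640]
    n=cv2.undistortPoints(np.stack([u,v],-1).reshape(-1,1,2).astype(np.float64),K,np.array(ci["dist_coeffs"],float)).reshape(400,640,2)
    pc=np.dstack([n*d[...,None],d])
    A=np.array(ci["attitude"],float)
    Rm=A if A.shape==(3,3) else R.from_euler('xyz',A).as_matrix()
    P=pc@Rm.T+np.array(ci["origin"]); P[d==0]=np.nan
    return im,P
E
python3 - <<'E'
from h import *
for n in("scene","side"):
    print(camera_info(n))
    im,P=cloud(n); np.save(f"{n}.npy",P); cv2.imwrite(f"pics/{n}.png",im[...,::-1])
print(state())
E
```

```text
pics
{'vertical_fov': 44.04613691820521, 'cx': 319.1999269160486, 'cy': 187.7248304386969, 'dist_coeffs': array([-0.00939771,  0.        ,  0.        ,  0.        ,  0.        ]), 'origin': array([1183.31821478, -863.75461827,  797.22655189]), 'attitude': array([-2.13369903,  0.02566471,  0.67582488])}
{'vertical_fov': 45.904250846368065, 'cx': 316.5492041313473, 'cy': 207.0458008984856, 'dist_coeffs': array([-0.00849193,  0.        ,  0.        ,  0.        ,  0.        ]), 'origin': array([ 472.09741237, -967.66707943, 1072.56031717]), 'attitude': array([-2.38827705, -0.00395639, -0.01949141])}
{'t': 0.1, 'joints': array([-1.05576285e-01,  4.91498610e-01,  1.55936263e+00, -7.74772655e-06,
        1.09174413e+00, -1.05629788e-01]), 'qvel': array([ 0.00122222, -0.00153342, -0.00173878, -0.00100772,  0.0002149 ,
       -0.00048259]), 'tau': array([ 2.47082615e-03, -6.13621187e+01, -2.58604574e+01,  6.93451893e-02,
        4.70101309e-02, -2.07912552e-05]), 'eef_pos': array([6.24758922e+02, 6.10269824e-02, 1.87329538e+02]), 'tcp_rot': array([-3.14058485e+00, -9.99412218e-05,  1.57085335e+00]), 'ft_force': array([-0.171968  , -0.25580069,  0.35978065]), 'moment': array([-0.00241539,  0.0089438 , -0.00210149]), 'grip_force': 0.0, 'opening': 1.002093322945369}
```

View pics/scene.png

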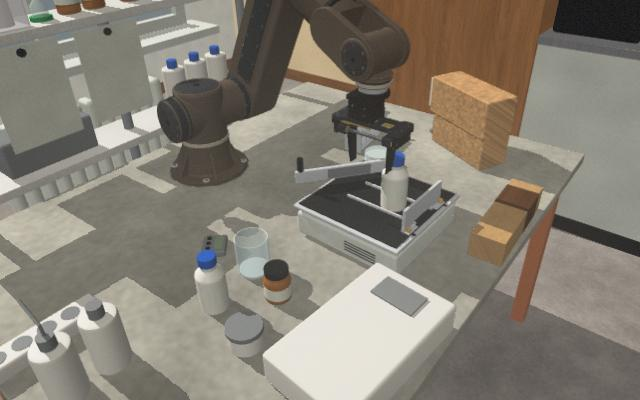

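View pics/side.png

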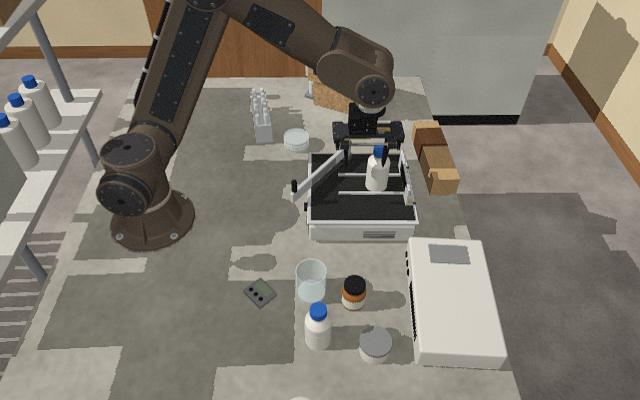

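The scene view shows the loose bottle (cap at 207,258) with the beaker behind it, the jar to its right and the tub in front. The back bottle's cap is at (400,160), the bar grip at (299,163) and the back stop at about (422,205). In the side view the same parts are at cap (318,312), back cap (379,152) and grip (293,186).

```bash
cat > m.py <<'E'
from h import *
for n in("scene","side"):
    P=np.load(n+".npy"); im=cv2.imread(f"pics/{n}.png").astype(int); b,g,r=im[...,0],im[...,1],im[...,2]
    blue=(b>r+60)&(b>g+30)&(P[...,0]>300)&(P[...,0]<1000)&(abs(P[...,1])<600)&(P[...,2]>90)&(P[...,2]<260)
    k,l,s,c=cv2.connectedComponentsWithStats(blue.astype(np.uint8))
    for i in range(1,k):
        if s[i,4]<30: continue
        Q=P[l==i]; zt=np.nanpercentile(Q[:,2],95); T=Q[Q[:,2]>zt-5]
        (x,y),rad=cv2.minEnclosingCircle(T[:,:2].astype(np.float32))
        print(n,"cap",s[i,4],"px",c[i].round(),"top",zt.round(1),"mean",T.mean(0).round(1),"circ",round(x,1),round(y,1),round(rad,1))
    X,Y,Z=P[...,0],P[...,1],P[...,2]
    box=(X>450)&(X<1000)&(Y>-250)&(Y<250)
    m=box&(Z>94)&(Z<108)
    k,l,s,c=cv2.connectedComponentsWithStats(m.astype(np.uint8)); i=1+s[1:,4].argmax()
    M=P[l==i]; print(n,"mat n",len(M),"z",np.median(M[:,2]).round(1),"rect",cv2.minAreaRect(M[:,:2].astype(np.float32)), "ext",M.min(0).round(),M.max(0).round())
    # bar: points 112..152
    m=box&(Z>120)&(Z<158)&(X<760)
    k,l,s,c=cv2.connectedComponentsWithStats(m.astype(np.uint8))
    for i in range(1,k):
        if s[i,4]>40: Q=P[l==i]; print(n,"bar?",s[i],Q.min(0).round(),Q.max(0).round(), cv2.fitLine(Q[:,:2].astype(np.float32),cv2.DIST_HUBER,0,.01,.01).ravel().round(3))
    m=box&(Z>135)&(Z<166)&(X>760)
    k,l,s,c=cv2.connectedComponentsWithStats(m.astype(np.uint8))
    for i in range(1,k):
        if s[i,4]>40: Q=P[l==i]; print(n,"stop?",s[i],Q.min(0).round(),Q.max(0).round(), cv2.fitLine(Q[:,:2].astype(np.float32),cv2.DIST_HUBER,0,.01,.01).ravel().round(3))
E
python3 m.py
```

```text
scene cap 120 px [398. 159.] top 240.5 mean [681.2  36.9 239. ] circ 678.1 36.7 19.6
scene cap 286 px [205. 259.] top 141.3 mean [ 493.7 -405.9  139.5] circ 493.0 -406.0 21.7
scene mat n 5856 z 99.4 rect ((627.001953125, 38.056365966796875), (303.5128173828125, 310.4519958496094), 88.77252960205078) ext [ 469. -116.   94.] [784. 188. 108.]
scene bar? [307 158  79  22 881] [450. -28. 120.] [584. 151. 153.] [  0.618   0.786 515.406  57.825]
scene bar? [402 182  40  44 472] [747. -52. 120.] [760. 122. 158.] [2.60000e-02 1.00000e+00 7.56774e+02 2.84290e+01]
scene bar? [381 186  27  19 349] [648.   3. 120.] [707.  52. 158.] [8.62000e-01 5.08000e-01 6.87938e+02 1.44980e+01]
side cap 98 px [378. 151.] top 239.6 mean [664.3  31.  237.1] circ 665.4 31.9 18.0
side cap 265 px [318. 311.] top 140.8 mean [ 489.6 -407.6  138.3] circ 489.6 -407.6 19.9
side mat n 4819 z 97.3 rect ((622.2679443359375, 33.029205322265625), (300.8691711425781, 309.2320556640625), 89.21660614013672) ext [ 466. -119.   94.] [776. 183. 108.]
side bar? [301 150  43  45 454] [450. -28. 120.] [579. 141. 155.] [  0.62    0.785 511.526  54.175]
side bar? [399 151  12  50 225] [743. -55. 120.] [755. 118. 158.] [1.60000e-02 1.00000e+00 7.46277e+02 2.29370e+01]
side bar? [366 172  23  16 215] [638.  -1. 120.] [702.  40. 158.] [ 9.72000e-01 -2.35000e-01  6.64539e+02  8.10900e+00]
```

Shaker centre is about (625, 35) with yaw about -0.02, and the bar is open about 0.65 rad. Heights check out: caps at 141 and 240, mat at about 99. I'm lifting clear and travelling to above the bottle.

```bash
python3 -m handwheel '[[0,0,-40,0,1],[0,0,-72,0,1],[-40,-13,-72,0,1],[-79,-26,-72,0,1],[-118,-39,-72,0,1]]' | tail -3; python3 -m handwheel '[[-39,-13,0,0,1],[-78,-26,0,0,1],[-117,-39,0,0,1],[-156,-52,0,0,1],[-195,-65,0,0,1]]'|tail -3;  python3 -m handwheel '[[-39,-13,0,0.12,1],[-78,-26,0,0.24,1],[-94,-30,0,0.36,1],[-94,-30,0,0.48,1],[-94,-30,0,0.6,1]]'|tail -3; python3 -m handwheel '[[0,0,0,0.12,1],[0,0,0,0.24,1],[0,0,0,0.36,1],[0,0,0,0.48,1],[0,0,0,0.6,1]]'|tail -3; python3 -m handwheel '[[0,0,0,0.12,1],[0,0,0,0.24,1],[0,0,0,0.37,1],[0,0,0,0.37,1],[0,0,0,0.37,1]]'|tail -3
python3 - <<'E'
from h import *
im,P=cloud("wrist"); cv2.imwrite("pics/w1.png",im[...,::-1]); np.save("w1.npy",P)
b,g,r=[im[...,i].astype(int) for i in(2,1,0)]
m=((b>r+60)&(b>g+30)&(P[...,2]>90)).astype(np.uint8)
k,l,s,c=cv2.connectedComponentsWithStats(m)
for i in range(1,k):
    if s[i,4]<100: continue
    Q=P[l==i]; zt=np.nanpercentile(Q[:,2],90); T=Q[abs(Q[:,2]-zt)<4]
    print(s[i],zt,cv2.minEnclosingCircle(T[:,:2].astype(np.float32)))
print(state()["eef_pos"],state()["tcp_rot"],state()["joints"])
for n in("scene","side"):
    im,P=cloud(n); np.save(n+".npy",P); cv2.imwrite(f"pics/{n}.png",im[...,::-1])
E
python3 m.py
```

```text
ft_force: [0.3, -1.2, 0.3]
opening: 1.004
grip_force: 0.0
ft_force: [0.6, -0.3, -0.2]
opening: 1.001
grip_force: 0.0
ft_force: [0.6, 0.8, -0.3]
opening: 1.002
grip_force: 0.0
ft_force: [-0.3, -1.0, -0.3]
opening: 1.001
grip_force: 0.0
ft_force: [-0.2, -0.2, -0.1]
opening: 0.997
grip_force: 0.0
[300 171  35  36 988] 139.36433820923602 ((489.6992492675781, -402.87994384765625), 19.586410522460938)
[ 490.94754366 -406.94688544  259.6541854 ] [-3.14132273e+00  1.88825673e-04  5.01021315e-03] [-7.95669675e-01  4.51577193e-01  1.42904544e+00  5.49921759e-05
  1.26129524e+00  7.70099706e-01]
scene cap 166 px [396. 159.] top 240.8 mean [676.   32.4 239.1] circ 675.5 34.0 20.0
scene cap 286 px [206. 259.] top 141.4 mean [ 494.  -405.9  139.6] circ 493.3 -405.0 20.8
scene mat n 5863 z 99.3 rect ((626.9193725585938, 37.63993835449219), (304.11114501953125, 311.4818420410156), 88.64945983886719) ext [ 469. -116.   94.] [786. 188. 108.]
scene bar? [307 158  82  23 911] [450. -30. 120.] [590. 154. 154.] [  0.618   0.786 516.875  59.288]
scene bar? [402 182  40  44 468] [748. -51. 120.] [760. 120. 158.] [2.6000e-02 1.0000e+00 7.5683e+02 2.8889e+01]
scene bar? [381 186  27  20 343] [648.   3. 120.] [707.  51. 158.] [8.6000e-01 5.1000e-01 6.8814e+02 1.4529e+01]
side cap 162 px [380. 151.] top 239.7 mean [670.4  32.  237.6] circ 669.6 32.3 21.1
side cap 265 px [318. 311.] top 140.3 mean [ 490.  -407.4  138. ] circ 490.0 -406.9 19.9
side mat n 2684 z 97.4 rect ((667.04150390625, 30.542984008789062), (297.79052734375, 222.3628692626953), 88.34194946289062) ext [ 552. -118.   94.] [776. 177. 108.]
side bar? [399 151  12  50 223] [743. -52. 120.] [756. 117. 158.] [1.60000e-02 1.00000e+00 7.46496e+02 4.79800e+01]
side bar? [366 173  23  15 209] [639.  -0. 120.] [702.  40. 158.] [ 9.85000e-01 -1.72000e-01  6.64729e+02  8.13400e+00]
```

View pics/w1.png

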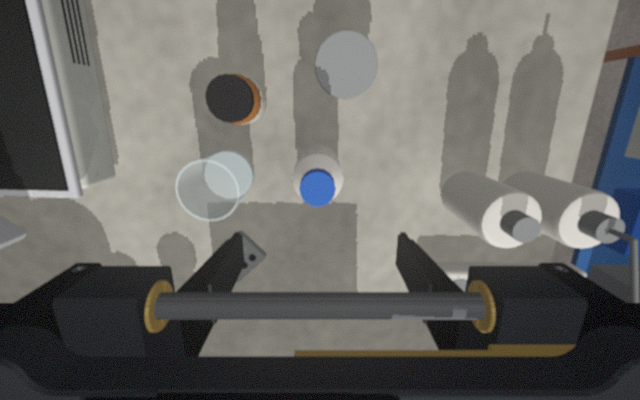

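Wrist view: cap at (318,187), centred between the open fingers, and the beaker at (205,185) stands below the planned finger depth. All three cameras agree on about (491, -405). I'm descending to TCP z 115 and gripping the cap.

```bash
python3 -m handwheel '[[0,-2,35,0,1],[0,-2,70,0,1],[0,-2,105,0,1],[0,-2,130,0,1],[0,-2,145,0,1]]'|tail -6; python3 -m handwheel '[[0,0,0,0,1],[0,0,0,0,0.3],[0,0,0,0,0.3],[0,0,0,0,0.3],[0,0,0,0,0.3]]'|tail -6;python3 -m handwheel '[[0,0,0,0,0.3],[0,0,0,0,0.3],[0,0,0,0,0.3]]'|tail -6
```

```text
t: 2.75
eef_pos: [490.1, -404.1, 111.7]
tcp_rot: [-3.139, 0.003, 0.003]
ft_force: [0.4, 0.0, 0.3]
opening: 1.003
grip_force: 0.0
t: 3.17
eef_pos: [491.4, -405.4, 116.2]
tcp_rot: [3.14, -0.002, 0.001]
ft_force: [0.4, 0.4, -0.1]
opening: 0.776
grip_force: 0.0
t: 3.42
eef_pos: [491.1, -405.0, 115.2]
tcp_rot: [3.141, -0.0, 0.001]
ft_force: [0.5, -0.1, 0.5]
opening: 0.568
grip_force: 0.0
```

```bash
python3 -m handwheel '[[0,0,0,0,0],[0,0,0,0,0],[0,0,0,0,0],[0,0,0,0,0],[0,0,0,0,0]]'|tail -6;python3 -m handwheel '[[0,0,0,0,0],[0,0,-5,0,0],[0,0,-20,0,0],[0,0,-20,0,0],[0,0,-20,0,0]]'|tail -6
```

```text
t: 3.83
eef_pos: [491.0, -405.0, 114.8]
tcp_rot: [-3.142, -0.0, 0.001]
ft_force: [-0.0, -0.6, -0.4]
opening: 0.218
grip_force: 0.0
t: 4.25
eef_pos: [491.3, -405.2, 135.5]
tcp_rot: [3.14, -0.001, 0.001]
ft_force: [0.3, 0.7, 0.9]
opening: 0.002
grip_force: 0.0
```

The fingers shut on nothing, so I'm looking before going on.

```bash
python3 - <<'E'
from h import *
for n in("scene","side","wrist"):
    im,P=cloud(n); np.save(n+".npy",P); cv2.imwrite(f"pics/{n}.png",im[...,::-1])
    if n=="wrist": w=im
    if n=="scene": s=im
    if n=="side": d=im
o=np.hstack([s[150:400,120:420],d[200:400,200:500][:, :].repeat(1,0) if 0 else cv2.copyMakeBorder(d[200:400,200:500],0,50,0,0,0)])
cv2.imwrite("pics/c2.png",np.vstack([o,cv2.resize(w,(600,340))])[...,::-1])
E
python3 m.py|grep cap
```

```text
scene cap 170 px [396. 159.] top 240.8 mean [676.1  32.6 239. ] circ 674.5 33.9 18.2
scene cap 290 px [206. 259.] top 141.4 mean [ 493.6 -405.6  139.6] circ 493.5 -405.1 20.9
side cap 162 px [380. 151.] top 239.5 mean [670.5  32.6 237.2] circ 670.7 32.6 20.5
```

View pics/c2.png

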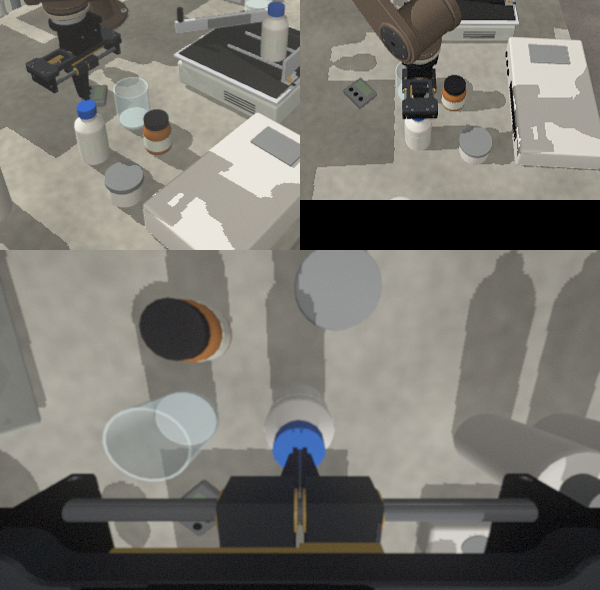

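The bottle has not moved. In the scene crop the fingertips (82,95) sit behind the cap (87,103). I'm measuring where the fingertips really are in each camera's cloud.

Run:
```python
from h import *
s=state(); print(s["eef_pos"],s["tcp_rot"],s["opening"])
for n in("scene","side","wrist"):
    P=np.load(n+".npy"); im=cv2.imread(f"pics/{n}.png").astype(int)
    m=(im.max(-1)<75)&(P[...,2]>100)&(P[...,2]<205)&(abs(P[...,0]-480)<90)&(abs(P[...,1]+405)<90)
    for lo in range(110,205,10):
        q=P[m&(P[...,2]>=lo)&(P[...,2]<lo+10)]
        if len(q)>3: print(n,lo,len(q),np.median(q,0).round(1),q.min(0).round(),q.max(0).round())
```

```text
[ 490.82132148 -404.76060622  134.265548  ] [-3.14104572e+00  4.80674959e-04  8.58915401e-04] 0.003349893016609426
scene 160 25 [ 501.2 -409.4  166.3] [ 483. -412.  163.] [ 506. -401.  170.]
scene 170 43 [ 502.4 -411.   175.6] [ 481. -414.  170.] [ 506. -398.  180.]
scene 180 48 [ 502.6 -411.2  185.2] [ 483. -415.  180.] [ 507. -398.  189.]
scene 190 52 [ 503.1 -411.9  194.7] [ 483. -415.  190.] [ 506. -397.  199.]
scene 200 30 [ 503.4 -411.6  202.5] [ 484. -416.  200.] [ 507. -397.  205.]
side 120 4 [ 497.6 -423.9  127.6] [ 494. -424.  122.] [ 501. -421.  129.]
wrist 160 78 [ 501.4 -404.2  165.6] [ 500. -408.  160.] [ 502. -399.  170.]
wrist 170 164 [ 501.5 -403.6  175.9] [ 500. -410.  170.] [ 502. -397.  180.]
wrist 180 230 [ 501.5 -403.9  185.6] [ 500. -412.  180.] [ 502. -396.  190.]
wrist 190 366 [ 501.5 -403.6  195.4] [ 499. -414.  190.] [ 503. -394.  200.]
wrist 200 72 [ 500.6 -403.9  201.2] [ 499. -413.  200.] [ 502. -394.  205.]
```

Run:
```python
from h import *
P=np.load("w1.npy"); im=cv2.imread("pics/w1.png").astype(int)
print("open, TCP z 259.7; pix 230..270,x:")
for v,u in[(235,238),(238,241),(245,241),(260,235),(238,403),(245,405),(260,412)]: print(v,u,im[v,u],P[v,u].round(1))
P=np.load("scene.npy"); im=cv2.imread("pics/scene.png").astype(int)
for v in range(225,262,2): print(v,[ (tuple(P[v,u].round().astype(int)),im[v,u].max()) for u in (198,202,206)])
```

```text
open, TCP z 259.7; pix 230..270,x:
235 238 [37 44 41] [ 500.7 -356.5  287.5]
238 241 [47 51 51] [ 498.4 -357.9  286.6]
245 241 [38 40 40] [ 494.7 -358.2  288.7]
260 235 [43 45 44] [ 492.1 -358.1  302.7]
238 403 [45 54 51] [ 501.1 -454.8  291.8]
245 405 [45 51 53] [ 500.4 -453.8  300. ]
260 412 [48 52 48] [ 499.8 -453.   316.2]
225 [((np.int64(522), np.int64(-429), np.int64(245)), np.int64(60)), ((np.int64(504), np.int64(-408), np.int64(224)), np.int64(44)), ((np.int64(503), np.int64(-398), np.int64(218)), np.int64(43))]
227 [((np.int64(503), np.int64(-417), np.int64(224)), np.int64(46)), ((np.int64(506), np.int64(-410), np.int64(221)), np.int64(45)), ((np.int64(504), np.int64(-400), np.int64(215)), np.int64(46))]
229 [((np.int64(502), np.int64(-417), np.int64(219)), np.int64(41)), ((np.int64(505), np.int64(-410), np.int64(217)), np.int64(46)), ((np.int64(505), np.int64(-401), np.int64(211)), np.int64(42))]
231 [((np.int64(499), np.int64(-416), np.int64(213)), np.int64(45)), ((np.int64(504), np.int64(-410), np.int64(211)), np.int64(44)), ((np.int64(505), np.int64(-402), np.int64(206))
[... 2283 characters left out ...]
0), np.int64(141)), np.int64(199)), ((np.int64(491), np.int64(-403), np.int64(138)), np.int64(199))]
257 [((np.int64(486), np.int64(-419), np.int64(141)), np.int64(199)), ((np.int64(493), np.int64(-414), np.int64(142)), np.int64(197)), ((np.int64(498), np.int64(-408), np.int64(140)), np.int64(196))]
259 [((np.int64(488), np.int64(-422), np.int64(139)), np.int64(205)), ((np.int64(496), np.int64(-417), np.int64(139)), np.int64(197)), ((np.int64(501), np.int64(-411), np.int64(138)), np.int64(196))]
261 [((np.int64(489), np.int64(-423), np.int64(135)), np.int64(142)), ((np.int64(498), np.int64(-420), np.int64(138)), np.int64(179)), ((np.int64(506), np.int64(-416), np.int64(139)), np.int64(166))]
```

All views agree: the real fingertips end about 28 mm above the reported TCP (the cap height measured by the wrist camera is right, so the arm pose is good). From here I use real tip z = reported z + 28. I'm opening and descending to reported z of about 87.

```bash
for i in 1 2; do python3 -m handwheel '[[0,0,0,0,1],[0,0,0,0,1],[0,0,0,0,1],[0,0,0,0,1],[0,0,0,0,1]]'|tail -2; done;  python3 -m handwheel '[[0,0,0,0,1],[0,0,12,0,1],[0,0,24,0,1],[0,0,36,0,1],[0,0,47,0,1]]'|tail -6; python3 -m handwheel '[[0,0,0,0,1],[0,0,0,0,0],[0,0,0,0,0],[0,0,0,0,0],[0,0,0,0,0]]'|tail -5;python3 -m handwheel '[[0,0,0,0,0],[0,0,0,0,0],[0,0,0,0,0],[0,0,0,0,0],[0,0,0,0,0]]'|tail -6
```

```text
opening: 0.304
grip_force: 0.0
opening: 0.648
grip_force: 0.0
t: 5.65
eef_pos: [490.6, -404.6, 85.8]
tcp_rot: [-3.141, 0.001, 0.001]
ft_force: [-0.6, 0.2, -0.1]
opening: 0.979
grip_force: 0.0
eef_pos: [491.2, -405.2, 88.4]
tcp_rot: [3.141, -0.001, 0.001]
ft_force: [-0.3, -0.2, -0.1]
opening: 0.774
grip_force: 0.0
t: 6.48
eef_pos: [491.0, -405.0, 87.9]
tcp_rot: [3.142, -0.0, 0.001]
ft_force: [1.0, 0.7, 1.1]
opening: 0.429
grip_force: 0.6
```

Gripped at 0.429, which matches the 40 mm cap. Lifting.

```bash
python3 -m handwheel '[[0,0,0,0,0],[0,0,0,0,0],[0,0,-5,0,0],[0,0,-15,0,0],[0,0,-30,0,0]]'|tail -6;  python3 -m handwheel '[[0,0,-35,0,0],[0,0,-70,0,0],[0,0,-105,0,0],[0,0,-140,0,0],[0,0,-165,0,0]]'|tail -5;  python3 -m handwheel '[[0,0,-10,0,0],[0,0,-20,0,0],[0,0,-20,0,0],[0,0,-20,0,0],[0,0,-20,0,0]]'|tail -6
python3 - <<'E'
from h import *
for n in("scene","side"):
    im,P=cloud(n); np.save(n+".npy",P); cv2.imwrite(f"pics/{n}.png",im[...,::-1])
im,P=cloud("wrist"); cv2.imwrite("pics/w3.png",np.vstack([im[...,::-1][100:,100:540],cv2.imread("pics/scene.png")[100:350,100:540]]))
E
python3 m.py
```

```text
t: 6.9
eef_pos: [490.5, -404.5, 117.5]
tcp_rot: [-3.14, 0.002, 0.001]
ft_force: [1.1, -0.1, -3.2]
opening: 0.412
grip_force: 30.0
eef_pos: [491.1, -405.1, 287.1]
tcp_rot: [3.139, -0.002, 0.001]
ft_force: [0.3, 0.2, -3.8]
opening: 0.418
grip_force: 30.0
t: 7.73
eef_pos: [490.6, -404.7, 301.0]
tcp_rot: [-3.139, 0.002, 0.001]
ft_force: [-0.3, -0.4, -3.5]
opening: 0.414
grip_force: 30.0
scene cap 158 px [396. 159.] top 240.6 mean [676.8  31.8 239.1] circ 677.3 34.5 18.9
scene mat n 5876 z 99.3 rect ((627.4169311523438, 37.65409851074219), (303.8243713378906, 311.77471923828125), 88.64116668701172) ext [ 469. -116.   94.] [785. 189. 108.]
scene bar? [307 158  82  23 900] [450. -28. 120.] [588. 153. 153.] [  0.617   0.787 515.163  57.168]
scene bar? [402 182  40  44 471] [748. -52. 120.] [760. 121. 158.] [2.70000e-02 1.00000e+00 7.56778e+02 2.73550e+01]
scene bar? [381 186  27  19 346] [648.   2. 120.] [708.  49. 158.] [8.8100e-01 4.7300e-01 6.8734e+02 1.4009e+01]
side cap 162 px [380. 151.] top 239.5 mean [670.5  32.9 237. ] circ 670.9 34.1 20.3
side mat n 3165 z 97.3 rect ((662.8455200195312, 30.607589721679688), (297.90655517578125, 229.4550018310547), 88.7247543334961) ext [ 546. -119.   94.] [776. 179. 108.]
side bar? [399 151  12  50 221] [744. -56. 120.] [756. 118. 158.] [1.70000e-02 1.00000e+00 7.46224e+02 2.55970e+01]
side bar? [366 171  23  17 212] [638.  -2. 120.] [702.  38. 158.] [ 9.84000e-01 -1.79000e-01  6.65305e+02  7.32000e+00]
```

View pics/w3.png

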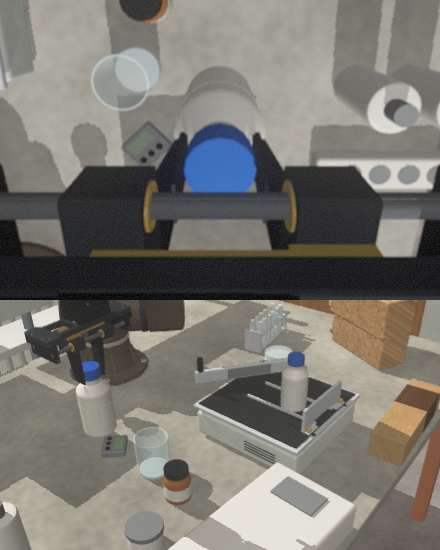

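The bottle hangs straight in the grip with its underside at about z 213, and nothing else has moved. I'm measuring the lane ribs, since there is only 4 mm of play.

Run:
```python
from h import *
yaw=-.02;c,s=np.cos(yaw),np.sin(yaw)
for n,b in(("scene",(2.3,-.3,-.6)),("side",(-1,-2,-2.2))):
    P=np.load(n+".npy")-np.array(b); im=cv2.imread(f"pics/{n}.png").max(-1)
    d=P-np.array([624,36.5,0]); x=c*d[...,0]+s*d[...,1]; y=-s*d[...,0]+c*d[...,1]; z=P[...,2]
    for xl in range(-80,100,30):
        m=(x>xl)&(x<xl+30)&(abs(y)<75)&(z>95)&(z<112)&(im>100)
        for a,bb in((-60,-15),(15,60)):
            q=m&(y>a)&(y<bb)
            if q.sum()>4: print(n,xl,q.sum(),"y",np.percentile(y[q],[5,50,95]).round(1),"z",np.median(z[q]).round(1),im[q].mean())
```

```text
scene -80 17 y [-41.3 -37.  -32.4] z 105.5 155.23529411764707
scene -80 16 y [38.1 41.1 44.1] z 103.3 135.0
scene -50 35 y [-40.8 -37.4 -33.8] z 105.8 158.65714285714284
scene -50 29 y [38.5 40.7 45.1] z 104.5 131.82758620689654
scene -20 34 y [-40.8 -37.9 -34.9] z 104.6 142.61764705882354
scene 10 45 y [-40.1 -36.9 -22.5] z 105.4 133.55555555555554
scene 40 77 y [-40.2 -30.1 -21.3] z 106.1 145.02597402597402
scene 40 7 y [38.5 41.  43.5] z 105.2 128.42857142857142
scene 70 54 y [-40.6 -37.3 -16.7] z 105.3 135.35185185185185
scene 70 18 y [36.9 39.5 47.1] z 104.5 128.77777777777777
side -50 32 y [-41.4 -37.5 -23.8] z 104.6 168.09375
side -50 17 y [36.3 41.5 52.5] z 104.0 123.70588235294117
side -20 40 y [-42.4 -37.2 -24.2] z 102.7 151.275
side -20 28 y [36.2 41.1 53.1] z 104.6 121.89285714285714
side 10 59 y [-40.8 -33.7 -20.8] z 104.3 149.28813559322035
side 10 11 y [38.3 40.9 54.4] z 102.1 119.0
side 40 55 y [-40.9 -34.  -24.6] z 105.4 143.01818181818183
side 70 34 y [-42.8 -38.7 -20.3] z 105.7 134.08823529411765
side 70 12 y [36.3 40.5 54.1] z 103.9 133.16666666666666
```

Rib centres are at y' -37 and +41, so the lane runs through about y = 39 at x = 591. Carrying the bottle over.

```bash
python3 -m handwheel '[[3,-12,0,0,0],[8,-36,0,0,0],[16,-72,0,0,0],[24,-108,0,0,0],[32,-144,0,0,0]]'|tail -5;python3 -m handwheel '[[8,-36,0,0,0],[16,-72,0,0,0],[24,-108,0,0,0],[32,-144,0,0,0],[40,-180,0,0,0]]'|tail -5;python3 -m handwheel '[[8,-36,0,0,0],[16,-72,0,0,0],[24,-104,0,0,0],[28,-120,0,0,0],[28,-120,0,0,0]]'|tail -5;python3 -m handwheel '[[0,0,0,0,0],[0,0,20,0,0],[0,0,40,0,0],[0,0,60,0,0],[0,0,60,0,0]]'|tail -6
python3 - <<'E'
from h import *
ims=[]
for n in("scene","side"):
    im,P=cloud(n); np.save(n+".npy",P); cv2.imwrite(f"pics/{n}.png",im[...,::-1])
    ims.append(cv2.resize(im[80:280,280:480] if n=="scene" else im[90:250,270:430],(400,400)))
cv2.imwrite("pics/c4.png",np.hstack(ims)[...,::-1]); print(state()["eef_pos"])
E
```

```text
eef_pos: [522.8, -258.9, 302.4]
tcp_rot: [-3.141, 0.0, 0.0]
ft_force: [0.9, 0.2, -3.7]
opening: 0.412
grip_force: 30.0
eef_pos: [562.5, -78.5, 302.7]
tcp_rot: [-3.141, 0.0, 0.001]
ft_force: [1.7, -0.2, -2.9]
opening: 0.419
grip_force: 30.0
eef_pos: [590.6, 43.0, 302.4]
tcp_rot: [-3.141, 0.0, 0.004]
ft_force: [0.0, -0.8, -3.0]
opening: 0.418
grip_force: 30.0
t: 9.55
eef_pos: [588.8, 38.1, 239.3]
tcp_rot: [-3.142, 0.006, -0.0]
ft_force: [-0.4, -0.5, -3.1]
opening: 0.416
grip_force: 30.0
[590.51362291  38.30096068 243.05270133]
```

View pics/c4.png

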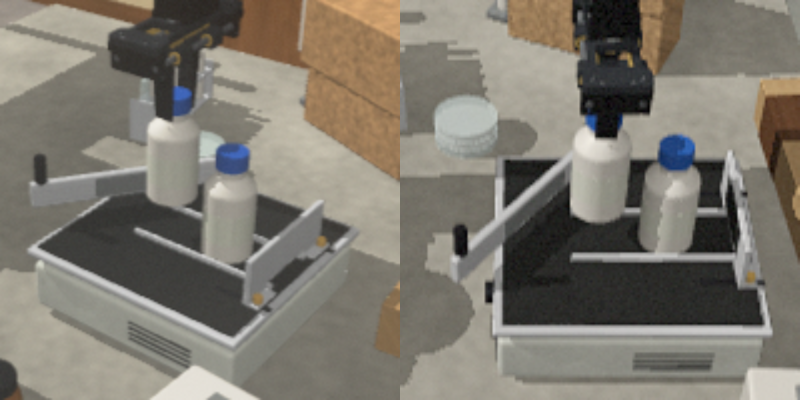

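The view shows the bottle above the lane between the ribs, short of the back bottle and clear of the bar (left at 100,180 in the first panel). I'm lowering it gently.

```bash
python3 -m handwheel '[[0,0,12,0,0],[0,0,24,0,0],[0,0,36,0,0],[0,0,44,0,0],[0,0,48,0,0]]'|tail -6; python3 -m handwheel '[[0,0,1,0,0],[0,0,2,0,0],[0,0,3,0,0],[0,0,4,0,0],[0,0,4,0,0]]'|tail -5; python3 -m handwheel '[[0,0,1,0,0],[0,0,1,0,0],[0,0,1,0,0]]'|tail -5
```

```text
t: 10.07
eef_pos: [590.8, 38.7, 195.1]
tcp_rot: [3.142, -0.001, 0.0]
ft_force: [-0.6, 0.1, -3.3]
opening: 0.415
grip_force: 30.0
eef_pos: [590.7, 39.1, 191.1]
tcp_rot: [3.142, -0.0, 0.001]
ft_force: [0.3, -0.3, -3.6]
opening: 0.413
grip_force: 30.0
eef_pos: [590.7, 39.1, 189.9]
tcp_rot: [3.142, -0.0, 0.001]
ft_force: [-0.7, -1.0, -3.1]
opening: 0.416
grip_force: 30.0
```

```bash
python3 -m handwheel '[[0,0,1,0,0],[0,0,1,0,0],[0,0,1,0,0]]'|tail -5; python3 -m handwheel '[[0,0,0.5,0,0],[0,0,1,0,0],[0,0,1,0,0]]'|tail -5
```

```text
eef_pos: [590.7, 39.1, 188.8]
tcp_rot: [3.142, -0.0, 0.001]
ft_force: [0.2, 0.4, -3.4]
opening: 0.416
grip_force: 30.0
eef_pos: [590.7, 39.1, 187.9]
tcp_rot: [3.142, -0.0, 0.001]
ft_force: [0.5, 0.1, -2.3]
opening: 0.415
grip_force: 30.0
```

```bash
python3 -m handwheel '[[0,0,0.5,0,0],[0,0,0.5,0,0],[0,0,0.5,0,0]]'|tail -5
```

```text
eef_pos: [590.9, 39.2, 187.8]
tcp_rot: [-3.142, -0.001, 0.001]
ft_force: [-0.4, 0.3, 3.3]
opening: 0.414
grip_force: 30.0
```

It has touched down (Fz +3.3 at z 187.8, as expected). I'm releasing and rising.

```bash
python3 -m handwheel '[[0,0,0,0,0.8],[0,0,0,0,0.8],[0,0,0,0,0.8],[0,0,0,0,0.8],[0,0,0,0,0.8]]'|tail -3; python3 -m handwheel '[[0,0,0,0,0.8],[0,0,0,0,0.8],[0,0,0,0,0.8],[0,0,-8,0,0.8],[0,0,-20,0,0.8]]'|tail -3; python3 -m handwheel '[[0,0,-35,0,0.8],[0,0,-70,0,0.8],[0,0,-80,0,0.8],[0,0,-80,0,0.8]]'|tail -6
python3 - <<'E'
from h import *
for n in("scene","side"):
    im,P=cloud(n); np.save(n+".npy",P); cv2.imwrite(f"pics/{n}.png",im[...,::-1])
E
python3 m.py
```

```text
ft_force: [0.7, 0.2, -0.1]
opening: 0.711
grip_force: 0.0
ft_force: [-0.4, -1.0, -0.4]
opening: 0.8
grip_force: 0.0
t: 12.65
eef_pos: [591.6, 39.1, 290.9]
tcp_rot: [3.141, -0.006, 0.001]
ft_force: [-0.6, 0.3, -0.5]
opening: 0.802
grip_force: 0.0
scene cap 177 px [367. 148.] top 241.0 mean [594.2  36.  239.3] circ 593.7 38.8 20.7
scene cap 191 px [395. 158.] top 240.9 mean [675.   34.  239.3] circ 674.1 36.1 19.5
scene mat n 5269 z 99.3 rect ((626.953857421875, 37.19886016845703), (301.8101501464844, 314.5967712402344), 89.25930786132812) ext [ 468. -115.   94.] [786. 187. 108.]
scene bar? [379 158  10  13  81] [568. 129. 120.] [588. 158. 151.] [  0.603   0.798 579.621 138.699]
scene bar? [306 163  49  18 535] [450. -33. 120.] [532.  77. 153.] [  0.624   0.781 488.929  24.021]
scene bar? [354 176  26  18 318] [564.   4. 120.] [627.  55. 158.] [8.21000e-01 5.72000e-01 6.08531e+02 1.72150e+01]
scene bar? [402 183  40  44 472] [749. -51. 120.] [760. 122. 158.] [2.50000e-02 1.00000e+00 7.56799e+02 2.78190e+01]
scene bar? [381 186  27  19 355] [647.   2. 120.] [707.  52. 158.] [8.75000e-01 4.83000e-01 6.87013e+02 1.41420e+01]
side cap 174 px [350. 150.] top 239.4 mean [589.   34.4 237.2] circ 587.4 33.6 21.4
side cap 170 px [380. 151.] top 239.2 mean [670.2  33.1 236.9] circ 668.8 34.0 21.7
side mat n 4204 z 97.3 rect ((623.3601684570312, 32.851463317871094), (301.8890686035156, 309.3387145996094), 88.74698638916016) ext [ 466. -119.   94.] [777. 183. 108.]
side bar? [301 139  49  57 483] [450. -30. 120.] [597. 176. 158.] [  0.612   0.791 510.505  53.395]
side bar? [399 151  12  50 214] [743. -53. 121.] [757. 118. 158.] [1.60000e-02 1.00000e+00 7.46188e+02 2.26330e+01]
side bar? [338 170  23  17 218] [557.   0. 120.] [620.  36. 158.] [ 9.91000e-01 -1.34000e-01  5.85599e+02  1.00050e+01]
side bar? [366 170  23  18 212] [638.  -1. 121.] [701.  40. 158.] [ 9.7900e-01 -2.0500e-01  6.6551e+02  7.8080e+00]
```

The bottle stands at (591, 38) with its cap top at 240, the back bottle has not moved and the stop face is at about x 747. Next I move to behind the bar's free end at about (424, 9), turning the gripper and shutting the fingers.

```bash
python3 -m handwheel '[[-35,6,0,-0.12,0],[-70,12,0,-0.24,0],[-105,18,0,-0.36,0],[-140,25,0,-0.48,0],[-167,30,0,-0.6,0]]'|tail -6; python3 -m handwheel '[[0,0,0,-0.12,0],[0,0,0,-0.24,0],[0,0,0,-0.36,0],[0,0,0,-0.48,0],[0,0,0,-0.6,0]]'|tail -5; python3 -m handwheel '[[0,0,0,-0.12,0],[0,0,0,-0.24,0],[0,0,0,-0.37,0],[0,0,0,-0.37,0],[0,0,0,-0.37,0]]'|tail -5;  python3 -m handwheel '[[0,0,30,0,0],[0,0,60,0,0],[0,0,90,0,0],[0,0,110,0,0],[0,0,110,0,0]]'|tail -6
python3 - <<'E'
from h import *
ims=[]
for n in("scene","side"):
    im,P=cloud(n); np.save(n+".npy",P); cv2.imwrite(f"pics/{n}.png",im[...,::-1])
    ims.append(cv2.resize(im[80:280,240:440] if n=="scene" else im[90:250,250:410],(400,400)))
cv2.imwrite("pics/c5.png",np.hstack(ims)[...,::-1])
s=state();print(s["eef_pos"],s["joints"].round(3))
E
```

```text
t: 13.17
eef_pos: [420.5, 8.9, 285.5]
tcp_rot: [-3.139, 0.003, 0.607]
ft_force: [0.9, 0.5, 1.4]
opening: 0.504
grip_force: 0.0
eef_pos: [422.9, 9.0, 285.8]
tcp_rot: [-3.139, 0.001, 1.207]
ft_force: [0.2, -0.8, -1.1]
opening: 0.157
grip_force: 0.0
eef_pos: [423.2, 9.0, 286.2]
tcp_rot: [-3.139, -0.0, 1.567]
ft_force: [-0.1, 0.8, -1.0]
opening: 0.004
grip_force: 0.0
t: 14.42
eef_pos: [421.6, 9.2, 173.8]
tcp_rot: [-3.135, -0.001, 1.567]
ft_force: [0.8, 0.1, 0.5]
opening: 0.01
grip_force: 0.0
[423.56796214   8.97754606 177.29609472] [-0.135  0.22   2.036  0.     0.887 -0.132]
```

View pics/c5.png

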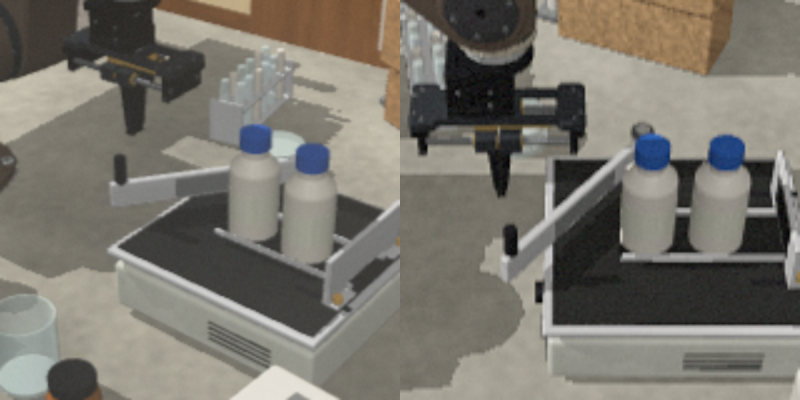

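The closed fingertips are on the outer side of the bar near its free end, with both bottles upright. I'm computing the arc to follow, then descending.

```bash
python3 - <<'E'
import numpy as np
h=np.array([591,163.7]);p0=np.array([424,9.])
for f in [.665,.6,.5,.4,.3,.2,.1,0,-.1,-.15,-.2,-.25]:
    u=np.array([-np.sin(f),-np.cos(f)]);n=np.array([np.cos(f),-np.sin(f)])
    c=h+225*u-18*n; print(f,c.round(1),"row dx,dy:",(c-p0)[::-1].round(1), "Fdir",n.round(2))
E
python3 -m handwheel '[[0,0,20,0,0],[0,0,40,0,0],[0,0,60,0,0],[0,0,75,0,0],[0,0,82,0,0]]'|tail -6
```

```text
0.665 [438.   -2.2] row dx,dy: [-11.2  14. ] Fdir [ 0.79 -0.62]
0.6 [449.1 -11.8] row dx,dy: [-20.8  25.1] Fdir [ 0.83 -0.56]
0.5 [467.3 -25.1] row dx,dy: [-34.1  43.3] Fdir [ 0.88 -0.48]
0.4 [486.8 -36.5] row dx,dy: [-45.5  62.8] Fdir [ 0.92 -0.39]
0.3 [507.3 -45.9] row dx,dy: [-54.9  83.3] Fdir [ 0.96 -0.3 ]
0.2 [528.7 -53.2] row dx,dy: [-62.2 104.7] Fdir [ 0.98 -0.2 ]
0.1 [550.6 -58.4] row dx,dy: [-67.4 126.6] Fdir [ 1.  -0.1]
0 [573.  -61.3] row dx,dy: [-70.3 149. ] Fdir [ 1. -0.]
-0.1 [595.6 -62. ] row dx,dy: [-71.  171.6] Fdir [1.  0.1]
-0.15 [606.8 -61.5] row dx,dy: [-70.5 182.8] Fdir [0.99 0.15]
-0.2 [618.1 -60.4] row dx,dy: [-69.4 194.1] Fdir [0.98 0.2 ]
-0.25 [629.2 -58.8] row dx,dy: [-67.8 205.2] Fdir [0.97 0.25]
t: 14.93
eef_pos: [424.0, 8.9, 95.2]
tcp_rot: [3.141, 0.0, 1.569]
ft_force: [1.1, 0.1, 0.0]
opening: 0.009
grip_force: 0.0
```

```bash
python3 -m handwheel '[[-4,5,0,0,0],[-8,10,0,0,0],[-12,14,0,0,0],[-16,19,0,0,0],[-20,24,0,0,0]]'|grep -E 'eef|ft_f'; python3 -m handwheel '[[-3,4,0,0,0],[-6,8,0,0,0],[-8,11,0,0,0],[-11,15,0,0,0],[-14,19,0,0,0]]'|grep -E 'eef|ft_f'; python3 -m handwheel '[[-2,4,0,0,0],[-4.5,8,0,0,0],[-7,12,0,0,0],[-9,16,0,0,0],[-11.5,20,0,0,0]]'|grep -E 'eef|ft_f'
```

```text
eef_pos: [447.9, -11.1, 96.3]
ft_force: [-4.0, 7.0, 1.1]
eef_pos: [466.6, -25.0, 96.3]
ft_force: [-4.4, 5.4, 0.8]
eef_pos: [486.5, -36.5, 96.3]
ft_force: [-4.4, 4.6, -0.5]
```

The bar swings at about 7 N as stated. Continuing, slower once it meets the bottle.

```bash
python3 -m handwheel '[[-2,4,0,0,0],[-4,8,0,0,0],[-6,12,0,0,0],[-8,16,0,0,0],[-9.5,20.5,0,0,0]]'|grep -E 'eef|ft_f'; python3 -m handwheel '[[-1,3,0,0,0],[-2,6,0,0,0],[-3,9,0,0,0],[-4,12,0,0,0],[-5,15,0,0,0]]'|grep -E 'eef|ft_f'; python3 -m handwheel '[[-1,3,0,0,0],[-2,6,0,0,0],[-2.5,9,0,0,0],[-3.2,12,0,0,0],[-4,15,0,0,0]]'|grep -E 'eef|ft_f'; python3 -m handwheel '[[-0.7,3,0,0,0],[-1.4,6,0,0,0],[-2,9,0,0,0],[-2.6,12,0,0,0],[-3,15,0,0,0]]'|grep -E 'eef|ft_f'
```

```text
eef_pos: [506.7, -46.0, 96.3]
ft_force: [-7.5, 4.3, 1.5]
eef_pos: [521.5, -50.8, 96.3]
ft_force: [-7.3, 4.8, 2.0]
eef_pos: [536.5, -54.9, 96.2]
ft_force: [-7.4, 4.7, 2.8]
eef_pos: [551.1, -57.8, 96.2]
ft_force: [-9.0, 4.7, 2.3]
```

```bash
python3 - <<'E'
from h import *
ims=[]
for n in("scene","side"):
    im,P=cloud(n); np.save(n+".npy",P); cv2.imwrite(f"pics/{n}.png",im[...,::-1])
    ims.append(cv2.resize(im[80:280,240:440] if n=="scene" else im[90:250,270:430],(400,400)))
cv2.imwrite("pics/c6.png",np.hstack(ims)[...,::-1])
E
python3 m.py
```

```text
scene cap 187 px [375. 152.] top 240.6 mean [618.2  32.5 238.9] circ 615.8 35.8 22.3
scene cap 200 px [398. 159.] top 241.1 mean [682.3  34.8 239.3] circ 683.7 38.6 22.3
scene mat n 4043 z 99.3 rect ((626.9645385742188, 37.3531494140625), (302.7430419921875, 314.3879089355469), 89.23975372314453) ext [ 469. -115.   94.] [785. 187. 108.]
scene bar? [ 322  180   89   29 1100] [ 559. -107.  120.] [715.  50. 158.] [ 8.54000e-01  5.20000e-01  6.38658e+02 -8.73300e+00]
scene bar? [402 182  40  44 479] [748. -51. 120.] [760. 124. 158.] [2.60000e-02 1.00000e+00 7.56824e+02 2.71600e+01]
side cap 141 px [361. 152.] top 239.7 mean [616.5  29.4 237.4] circ 615.9 30.3 20.7
side cap 169 px [383. 150.] top 238.9 mean [677.7  33.5 237. ] circ 680.7 33.6 22.3
side mat n 3293 z 97.2 rect ((622.618896484375, 31.31585693359375), (294.6203308105469, 309.1180725097656), 88.8607406616211) ext [ 466. -119.   94.] [776. 176. 108.]
side bar? [399 151  12  50 216] [743. -55. 120.] [756. 118. 158.] [1.70000e-02 1.00000e+00 7.46153e+02 2.44660e+01]
side bar? [374 173  18  15 153] [660.  -0. 120.] [708.  24. 158.] [9.8600e-01 1.6400e-01 6.8129e+02 6.1840e+00]
side bar? [349 181  18   4  53] [588.  -2. 122.] [638.  15. 145.] [ 9.80000e-01 -1.98000e-01  6.13199e+02  3.38100e+00]
side bar? [335 197  11  19  96] [ 543. -109.  120.] [569. -68. 158.] [ 3.60000e-01 -9.33000e-01  5.56464e+02 -9.08650e+01]
```

View pics/c6.png

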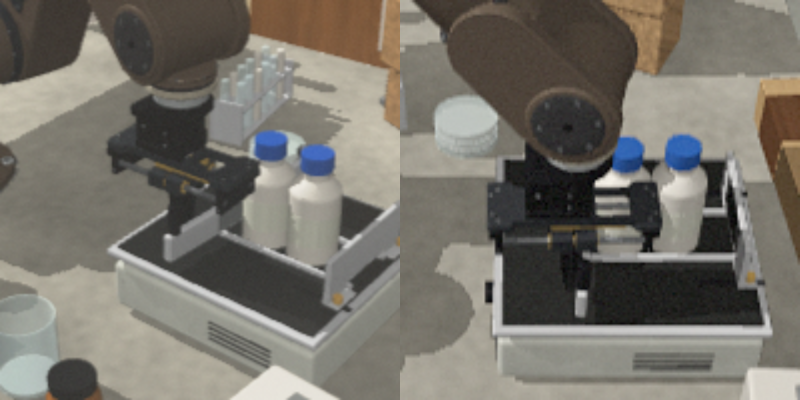

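Both bottles are upright and together, with about 35 mm to go to the stop. Continuing.

```bash
python3 -m handwheel '[[-0.5,3,0,0,0],[-1,6,0,0,0],[-1.5,9,0,0,0],[-2,12,0,0,0],[-2.3,15,0,0,0]]'|grep -E 'eef|ft_f'; python3 -m handwheel '[[-0.3,3,0,0,0],[-0.6,6,0,0,0],[-0.8,9,0,0,0],[-1,12,0,0,0],[-1,14,0,0,0]]'|grep -E 'eef|ft_f'; python3 -m handwheel '[[0,2,0,0,0],[0,4,0,0,0],[0,6,0,0,0],[0,8,0,0,0],[0,10,0,0,0]]'|grep -E 'eef|ft_f'
```

```text
eef_pos: [566.1, -60.1, 96.2]
ft_force: [-8.5, 5.1, 1.9]
eef_pos: [580.0, -61.2, 96.2]
ft_force: [-9.7, 3.5, 1.8]
eef_pos: [589.7, -61.2, 96.1]
ft_force: [-10.1, 3.1, 1.5]
```

```bash
python3 -m handwheel '[[0,1.5,0,0,0],[0,3,0,0,0],[0,4.5,0,0,0],[0,6,0,0,0],[0,7,0,0,0]]'|grep -E 'eef|ft_f'; python3 -m handwheel '[[0.2,1,0,0,0],[0.4,2,0,0,0],[0.6,3,0,0,0],[0.8,4,0,0,0],[1,5,0,0,0]]'|grep -E 'eef|ft_f'
```

```text
eef_pos: [596.7, -61.2, 96.1]
ft_force: [-10.0, 4.5, 1.7]
eef_pos: [601.8, -60.6, 96.1]
ft_force: [-9.8, -0.2, 0.2]
```

```bash
python3 -m handwheel '[[0.2,1,0,0,0],[0.4,2,0,0,0],[0.4,3,0,0,0]]'|grep -E 'eef|ft_f'; python3 -m handwheel '[[0.1,1,0,0,0],[0.2,2,0,0,0],[0.3,2,0,0,0]]'|grep -E 'eef|ft_f'
```

```text
eef_pos: [604.9, -60.3, 96.1]
ft_force: [-8.9, 0.7, -0.0]
eef_pos: [607.0, -60.1, 96.1]
ft_force: [-8.5, -0.6, 1.3]
```

```bash
python3 -m handwheel '[[0.1,1,0,0,0],[0.2,2,0,0,0],[0.2,2,0,0,0]]'|grep -E 'eef|ft_f'; python3 -m handwheel '[[0.1,1,0,0,0],[0.2,2,0,0,0],[0.2,2,0,0,0]]'|grep -E 'eef|ft_f'
```

```text
eef_pos: [609.0, -59.9, 96.1]
ft_force: [-8.7, -0.5, -0.2]
eef_pos: [611.0, -59.7, 96.1]
ft_force: [-8.2, -0.3, 0.8]
```

```bash
python3 -m handwheel '[[0.1,1,0,0,0],[0.1,1,0,0,0]]'|grep -E 'eef|ft_f'; python3 -m handwheel '[[0.1,1,0,0,0],[0.1,1,0,0,0]]'|grep -E 'eef|ft_f'
```

```text
eef_pos: [611.9, -59.5, 96.1]
ft_force: [-8.9, -0.4, 0.8]
eef_pos: [612.9, -59.4, 96.1]
ft_force: [-8.6, 0.3, 0.6]
```

```bash
python3 -m handwheel '[[0.1,1,0,0,0],[0.1,1,0,0,0]]'|grep -E 'eef|ft_f'
```

```text
eef_pos: [613.4, -59.3, 96.0]
ft_force: [-12.0, 0.8, 2.2]
```

It has met the stop (12 N). One finer step toward about 14 N.

```bash
python3 -m handwheel '[[0,0,0,0,0],[0,0,0,0,0]]'|grep -E 'eef|ft_f';  python3 -m handwheel '[[0,0.3,0,0,0],[0,0.3,0,0,0]]'|grep -E 'eef|ft_f'
```

```text
eef_pos: [613.4, -59.3, 96.1]
ft_force: [-10.9, 0.0, 2.1]
eef_pos: [613.4, -59.3, 96.1]
ft_force: [-13.1, -0.5, 3.1]
```

```bash
for i in 1 2 3; do python3 -m handwheel '[[0,0,0,0,0]]'|grep ft_f; done;  python3 -m handwheel '[[0,0.2,0,0,0],[0,0.2,0,0,0]]'|grep -E 'ft_f'; for i in 1 2 3; do python3 -m handwheel '[[0,0,0,0,0]]'|grep -E 'eef|ft_f'; done
```

```text
ft_force: [-12.5, 0.9, 1.8]
ft_force: [-13.1, -0.5, 2.1]
ft_force: [-13.0, -0.5, 2.4]
ft_force: [-13.0, 0.2, 2.8]
eef_pos: [613.4, -59.3, 96.0]
ft_force: [-13.8, -0.3, 3.4]
eef_pos: [613.4, -59.3, 96.1]
ft_force: [-12.8, -0.6, 2.3]
eef_pos: [613.4, -59.3, 96.0]
ft_force: [-13.2, -0.5, 3.1]
```

```bash
python3 -m handwheel '[[0,0.2,0,0,0],[0,0.2,0,0,0],[0,0.2,0,0,0]]'|grep -E 'ft_f'; python3 -m handwheel '[[0,0.2,0,0,0]]'|grep -E 'ft_f'; python3 -m handwheel '[[0,-1,0,0,0],[0,-3,0,0,0],[0,-8,0,0,0],[0,-16,0,0,0],[0,-26,0,0,0]]'|grep -E 'eef|ft_f'; python3 -m handwheel '[[0,0,-20,0,0],[0,-20,-55,0,0],[0,-50,-90,0,0],[0,-80,-120,0,0],[0,-80,-120,0,0]]'|grep -E 'eef|ft_f|^t:'
python3 - <<'E'
from h import *
ims=[]
for n in("scene","side"):
    im,P=cloud(n); np.save(n+".npy",P); cv2.imwrite(f"pics/{n}.png",im[...,::-1])
    ims.append(cv2.resize(im[80:380,180:480] if n=="scene" else im[90:390,230:530],(400,400)))
cv2.imwrite("pics/c7.png",np.hstack(ims)[...,::-1])
E
python3 m.py
```

```text
ft_force: [-15.7, -1.2, 3.8]
ft_force: [-15.9, -0.4, 3.7]
eef_pos: [590.2, -59.3, 95.9]
ft_force: [-0.6, -0.0, 0.8]
t: 23.7
eef_pos: [508.0, -59.0, 220.5]
ft_force: [-0.2, -0.8, 1.0]
scene cap 192 px [388. 156.] top 241.2 mean [654.8  36.  239.1] circ 653.6 36.3 21.3
scene cap 196 px [412. 163.] top 240.7 mean [718.9  36.1 239.1] circ 719.0 36.6 19.4
scene mat n 5108 z 99.3 rect ((627.538330078125, 38.107635498046875), (303.6966552734375, 312.0292663574219), 88.69542694091797) ext [ 468. -117.   94.] [785. 191. 108.]
scene bar? [348 178  71  41 891] [ 609. -103.  120.] [746.  48. 158.] [ 4.8600e-01  8.7400e-01  6.6533e+02 -1.3810e+00]
scene bar? [402 182  40  44 475] [747. -51. 120.] [760. 119. 158.] [2.50000e-02 1.00000e+00 7.56866e+02 2.83050e+01]
side cap 167 px [372. 151.] top 239.3 mean [649.4  33.9 237.1] circ 648.9 34.5 21.7
side cap 165 px [396. 150.] top 239.0 mean [714.2  34.5 236.8] circ 714.2 34.5 21.6
side mat n 4188 z 97.3 rect ((622.8624267578125, 32.86833190917969), (300.49871826171875, 309.5325622558594), 88.90877532958984) ext [ 466. -119.   94.] [776. 185. 108.]
side bar? [343 152  68  63 970] [ 579. -107.  120.] [754. 153. 158.] [ 9.94000e-01 -1.13000e-01  6.75208e+02  8.13400e+00]
```

View pics/c7.png

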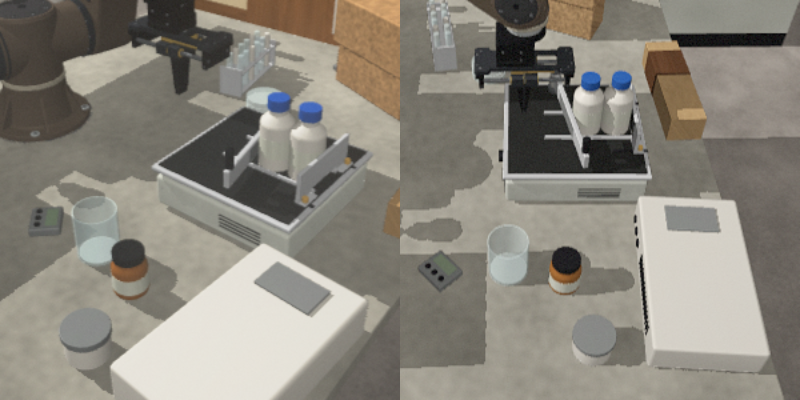

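Both bottles stand upright and touching, held between the bar and the back stop. The bar stayed put after a push of just under 16 N, the arm is clear, and the bystanders are where they were.

```bash
python3 -m handwheel '[[0,0,0,0,0],[0,0,0,0,0],[0,0,0,0,0]]'|grep ft_f; python3 -c "from cell import *; print(job_done())"
```

```text
ft_force: [1.0, -0.1, 0.0]
the job is handed in; nothing more can be done
None
```

The loose bottle is standing in the lane and both bottles are clamped upright against the back stop, with the last push just under 16 N; the arm is clear and the job is handed in at about 24 s.

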